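Bring a hot hanging bracket to rest over the locating block

ROBOT

A 6-joint arm with a two-finger parallel gripper is mounted at the origin on the work surface. World frame = base frame: x ahead of the robot, y to its left, z up, the work surface at z = 0. Lengths are in m, angles in rad, forces in N, time in s.
With the tool pointing down it reaches from about 0.3 to 0.875 m from the base axis. Payload 4.2 kg.
Tool frame: the origin (TCP) lies at the very end of the fingers, on their centre line; the grasp point (between the pads) lies 19 mm behind it; z points along the fingers, y is the line along which they close (so a half turn about z gives the same grasp; the last joint's range is limited). The gripper opens to 85 mm and grips with 20 to 120 N. Pads are 22 mm wide; open, the fingers measure 114 mm over their backs; the gripper's body (76 mm by 85 mm) begins 54 mm behind the grasp point. The pads swing forward as they close: fully open they stand 13 mm farther back than shut.
Start: joints at [-1.268, 0.32, 1.565, -0, 1.257, -0.02], TCP at [0.182, -0.545, 0.231] pointing down, gripper open.
Joint ranges: [-3.11, 3.11], [-0.84, 2.01], [0.21, 2.61], [-1.34, 4.49], [0.05, 2.63], [-2.56, 2.56]. Speed limits (rad/s): [2.57, 2.57, 3.14, 3.14, 3.14, 3.14].

INTERFACE

Orientations are given as a rotation vector (axis times angle).
In Python, from bench import ctrl, snapshot gives the robot as it stands. Calls block until the motion is done:
- ctrl.movep(position, orientation): joint-space move of the TCP to a pose.
- ctrl.move_straight(position, rate=0.15, orientation=None): straight line of the TCP; orientation=None keeps the orientation; rate is the mean speed in m/s.
- ctrl.move_j(angles): joint-space move.
- ctrl.let_go() and ctrl.grab(force=None): open the fingers fully, or close them until they stop; force is the grip in N (None keeps the last).
- ctrl.wait(seconds).
- ctrl.ik(position, orientation): joint angles nearest the present ones, or None.
- ctrl.state(): the state.
- snapshot(name): name is "scene" or "side" or "wrist"; returns a dict with "color" (384x512x3 uint8, red, green, blue), "fx", "fy", "cx", "cy" (pixels), "k1" (the pictures are not rectified: a ray, as slopes to the right and down, at radius r is drawn at 1 + k1 r^2 times it, then the intrinsics apply), "rvec" (rotation vector, rad) and "tvec" (3), from world to camera coordinates, as OpenCV has them. Camera axes: x right, y down, z forward; pixel columns grow to the right and rows downward; lengths in m; the calibration is good to about 2 mm. A picture is of the moment at which its call begins. There is no depth.
A pose or a line that the arm cannot do raises ctrl.IKError and nothing moves.
- ctrl.job_done(): hands the job in; it is judged then, once.
The state is a dict: "time_s": time; "joint_pos": joint angles; "joint_velocities": joint speeds; "joint_torque": joint torques, N m; "tool_pos": TCP position; "eef_rot": TCP orientation; "ft_force": force on the tool from outside, world axes, zero at the start; "ft_torque": the same for the moment, N m; "finger_gap": finger opening in m; "grip_force": force on a finger pad.
Only numpy, scipy, OpenCV 4.12 (cv2) and the standard library are available. Lean on these libraries where they do the work, as an engineer would, in place of code of your own. Each camera call takes 0.05 s, during which the arm holds its last target. There are 200 camera calls.

TASK

The freshly welded bracket hangs on the overhead trolley, its pin parked between the two bars of the nest. Take the trolley by its upright grip and pull it along the track so that the pin rides out over the bar on the blocks' side, bring the bracket above the round steel block, take the swing out of it with the trolley, and leave it hanging still with its pin over the hole in the middle of the block, the grip let go. The bracket is hot: the robot must not touch it or its hanger, and must not let it swing wildly.

Things in the scene. Friction and masses are not known exactly. Their poses are not given: they have to be found in the camera images.
- gantry: Fixed green portal frame, at a new place and yaw each time. Its beam, 960 mm long, underside 580 mm above the table, carries the trolley. Origin on the table under the beam's middle; y axis along the track, x level across it away from the robot, z up. Posts 50 mm square at y = -450 and +450 mm. The nest is fixed to it.
- nest (a point): Middle of the parking nest, at y = -300 mm of gantry, 75 mm above the table (axes of gantry): two level steel bars 16 mm thick, lying across the track, 120 mm long, 35 mm either side of this point, tops 83 mm above the table. The plumb pin reaches 8 mm below these tops; pulled slowly over a bar it lags 0.15 to 0.2 rad, then comes off into a free swing.
- trolley (a joint): Travel of the trolley in m: 0 with the hanger's pivot over the middle of the nest (y = -300 mm of gantry), growing towards +y of gantry; range -0.03 to 0.64. It weighs 1 kg (nominal) and has about 4 N of dry friction, so it stays where it is left even while the bracket swings.
- grip (a point): Point on the trolley's upright black grip, 190 mm from the track's plane on the robot's side (axes of gantry). The grip is a block 20 mm thick along the track, 36 mm across it, 60 mm tall, top 335 mm above the table, 20 mm above this point. Take it from above, fingers closing along the track. Under it a level bar, top 275 mm above the table; a vertical drop bar 140 mm behind it (+x).
- pin_tip (a point): Lowest point of the locating pin (14 mm thick, round end) under the bracket's middle, 475 mm below the pivot, 75 mm above the table when plumb. Its y offset from the pivot along the track is 475 mm x sin(swing angle). Free swing period 1.27 s (like a simple pendulum 402 mm long; centre of mass 383 mm below the pivot). Almost no damping: a free swing lasts over a minute.
- hole (a point): Middle of the top of the round steel block (130 mm across, 55 mm high, fixed), marked by a dark hole 24 mm wide. It lies in the track's plane, in one of two regions along it; a square block of similar size, also with a hole, stands in the other and is not the target.
- bracket: The hot bracket with its hanger: a pipe stub (56 mm thick, 80 mm tall) upright on a 100 mm square plate; origin on the plate's underside, 437 mm below the pivot pin on the trolley, so it lies on an arc about that pivot (550 mm above the table); axes as gantry when plumb. It turns about its x axis only, so swings only along the track; mass about 0.63 kg nominal.
There are look-alikes about, which are no part of the job. Leave any green or pink look-alike of the part that bears hole alone.

How it is judged:
On the way, in this order (a step that is already met when the one before it is completed fails the run):
1. the pin has come out of the nest, past the bar on the blocks' side (y of pin_tip in the frame of gantry above -0.22 m), for 0.1 s.
2. the bracket hangs still over the round block for 3 s (horizontal distance between pin_tip and hole below 0.025 m and angle between pin_tip's own z axis and vertical below 0.08 rad), for 3 s.
At the end, for the whole second after the job is handed in: The pin stays within 25 mm (horizontally) of the middle of the round block's top, the hanger stays within 0.05 rad of plumb, the trolley stands still and the grip is released (horizontal distance between pin_tip and hole below 0.025 m and angle between pin_tip's own z axis and vertical below 0.05 rad and velocity of joint trolley between -0.02 and 0.02 m/s); the robot touches nothing.
It fails at once if the robot touches the hot bracket or its hanger (contact force between any of the arm, the fingers and bracket above 1 N).
It fails at once if the bracket swings wildly (more than 0.5 rad, nearly 30 degrees) (angle between pin_tip's own z axis and vertical above 0.5 rad).
It also fails if it takes over 51 s, if anything falls off the work surface, if the arm or the gripper's body presses on something with over 40 N, if the wrist force passes 120 N, or if a joint passes its speed limit or range.

## Working session

There is one attempt and no reset: what is moved stays moved. The work goes in short steps, each a Python script; the robot and the scene stay as the last script left them, time stands still between calls to the robot, and variables do not carry over. Pictures are saved under pics/ and viewed, at most 13 in all, crops included, and the job is handed in when it is done.

```bash
ls; mkdir -p pics; python3 - <<'E'
from bench import ctrl,snapshot
import cv2,pickle
d={}
for n in("scene","side","wrist"):
    s=snapshot(n);d[n]=s
    cv2.imwrite(f"pics/{n}0.png",s["color"][:,:,::-1])
    print(n,s["fx"],s["cx"],s["cy"],s["k1"],s["rvec"],s["tvec"])
pickle.dump(d,open("d0.pkl","wb"))
st=ctrl.state();print(st["time_s"],st["tool_pos"],st["eef_rot"],st["finger_gap"])
E
```

```text
pics
scene 456.1053702414394 247.29896989201717 184.9556958774398 -0.01454178571297503 [ 0.57559067 -2.87292163  0.83028951] [0.66522989 0.22181619 1.41245986]
side 420.5603125903012 258.92627360945386 196.1760063057085 -0.08349573702678272 [ 0.24756927 -2.87636291  1.02958058] [0.666308   0.10692031 1.62503649]
wrist 268.6909063276686 252.88541644005798 197.08437775039152 -0.05227686404651363 [-2.32612846  1.67323679  0.27577276] [-0.5746911  -0.04207139  0.38084851]
0.15 [ 0.18230504 -0.54495538  0.23066583] [-3.09944263e+00 -5.04620934e-01  2.82680151e-04] 0.08540495250348082
```

View pics/scene0.png

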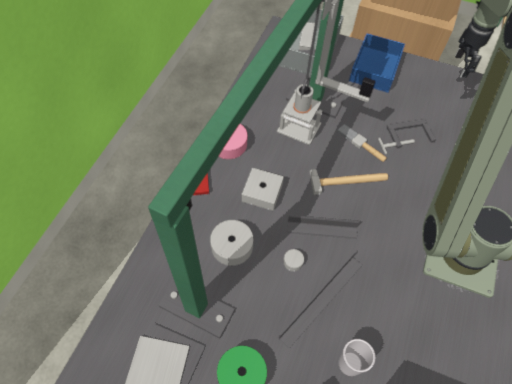

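View pics/side0.png

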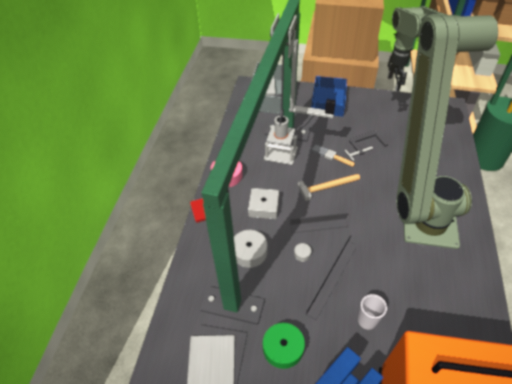

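The scene view shows the round grey block with its dark hole at about (232,239), and the square one's hole at (263,185). The black grip is at (367,88), and the bracket pipe at (304,98). In the side view the hole is at about (249,247), the square's hole at (264,199) and the grip at (331,107). Blocks lie towards +y.

```bash
cat > h.py <<'E'
import numpy as np,cv2
from scipy.optimize import least_squares
def ray(s,uv):
    K=np.array([[s["fx"],0,s["cx"]],[0,s["fy"],s["cy"]],[0,0,1.]])
    R=cv2.Rodrigues(np.array(s["rvec"]))[0]
    p=cv2.undistortPoints(np.array([[uv]],float),K,np.array([s["k1"],0,0,0,0.]))[0,0]
    return -R.T@np.array(s["tvec"]),R.T@np.array([p[0],p[1],1])
def onz(s,uv,z):
    c,d=ray(s,uv);return c+d*(z-c[2])/d[2]
def tri(a,ua,b,ub):
    c1,d1=ray(a,ua);c2,d2=ray(b,ub)
    t=np.linalg.lstsq(np.c_[d1,-d2],c2-c1,rcond=None)[0]
    p,q=c1+t[0]*d1,c2+t[1]*d2
    return (p+q)/2,np.linalg.norm(p-q)
def dark(s,uv,r,thr):
    x,y=uv;g=s["color"][y-r:y+r+1,x-r:x+r+1].max(2)
    n,l,st,c=cv2.connectedComponentsWithStats((g<thr).astype(np.uint8))
    i=1+np.argmax(st[1:,4]) ;return c[i]+[x-r,y-r],st[i,4]
E
python3 - <<'E'
from h import *
import pickle
d=pickle.load(open("d0.pkl","rb"));S,D=d["scene"],d["side"]
for nm,a,b,z in(("round",(232,239),(249,247),.055),("square",(263,185),(264,199),.055)):
    for thr in (50,80):
        u,n=dark(S,a,8,thr);v,m=dark(D,b,6,thr)
        print(nm,thr,u,n,v,m,onz(S,u,z),onz(D,v,z),tri(S,u,D,v))
u,n=dark(S,(367,88),14,45);v,m=dark(D,(331,107),12,45);print("grip",u,n,v,m,tri(S,u,D,v),onz(S,u,.305))
a=cv2.resize(S["color"][60:150,265:395],None,fx=6,fy=6,interpolation=2)[:,:,::-1]
cv2.imwrite("pics/c1.png",a)
a=cv2.resize(D["color"][90:170,250:350],None,fx=7,fy=7,interpolation=2)[:,:,::-1]
cv2.imwrite("pics/c2.png",a)
E
```

```text
round 50 [231.11764706 238.41176471] 17 [248.5 244. ] 2 [0.67260902 0.24386124 0.055     ] [0.67068119 0.24276896 0.055     ] (array([0.67013444, 0.24763456, 0.06319581]), np.float64(0.0015776552470948978))
round 80 [231.23076923 238.30769231] 26 [248.66666667 243.88888889] 9 [0.67243245 0.24341245 0.055     ] [0.67017914 0.24220155 0.055     ] (array([0.66959698, 0.24770208, 0.06428287]), np.float64(0.0018557918194789674))Traceback (most recent call last):
  File "<stdin>", line 6, in <module>
  File "h.py", line 18, in dark
    i=1+np.argmax(st[1:,4]) ;return c[i]+[x-r,y-r],st[i,4]
        ~~~~~~~~~^^^^^^^^^^
    return _wrapfunc(a, 'argmax', axis=axis, out=out, **kwds)
    return bound(*args, **kwds)
ValueError: attempt to get argmax of an empty sequence
```

View pics/wrist0.png

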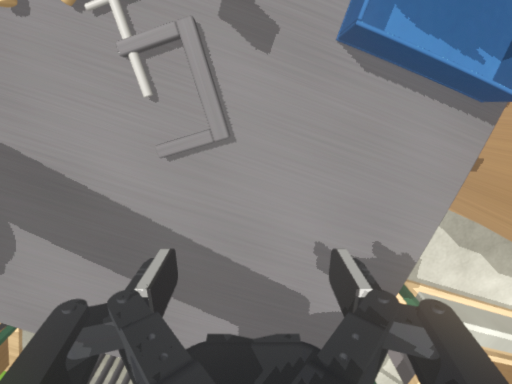

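The wrist view shows only a blue box, a hex key and the table, so it doesn't help here. I'll rerun the crops and the rest of the measurements.

```bash
python3 - <<'E'
from h import *
import pickle
d=pickle.load(open("d0.pkl","rb"));S,D=d["scene"],d["side"]
z=.055
u,n=dark(S,(263,185),7,80);v,m=dark(D,(264,199),5,90);print("sq",u,n,v,m,onz(S,u,z),onz(D,v,z))
u,n=dark(S,(367,88),14,50);v,m=dark(D,(331,107),12,50);print("grip",u,n,v,m,tri(S,u,D,v),onz(S,u,.305),onz(D,v,.305))
G=onz(S,u,.305)[:2]
# green frame mask for beam edges
for s,n in((S,"S"),(D,"D")):
    hsv=cv2.cvtColor(s["color"],cv2.COLOR_RGB2HSV)
    print(n,[hsv[p[1],p[0]] for p in (((250,80),(185,260),(240,370)) if n=="S" else((250,110),(225,250),(285,345)))])
def up(s,x0,x1,y0,y1,f,fn):
    a=cv2.resize(s["color"][y0:y1,x0:x1],None,fx=f,fy=f,interpolation=2)[:,:,::-1];cv2.imwrite(fn,a)
up(S,265,395,60,150,6,"pics/c1.png");up(D,250,350,90,170,7,"pics/c2.png")
E
```

```text
sq [262.5 184.5] 20 [263.16666667 199.16666667] 6 [0.65560731 0.02820518 0.055     ] [0.65406471 0.02884757 0.055     ]
grip [366.59195402  86.97701149] 174 [329.6        106.15789474] 95 (array([ 0.44395051, -0.25402713,  0.3169631 ]), np.float64(0.001783649643958844)) [ 0.44516674 -0.26695403  0.305     ] [ 0.44285874 -0.26889254  0.305     ]
S [array([ 72,  97, 131], dtype=uint8), array([ 71, 100,  69], dtype=uint8), array([150,   6,  43], dtype=uint8)]
D [array([ 71, 121, 133], dtype=uint8), array([ 71, 115, 100], dtype=uint8), array([ 65, 167, 101], dtype=uint8)]
```

```bash
ls pics
```

```text
c1.png
c2.png
scene0.png
side0.png
wrist0.png
```

View pics/c1.png

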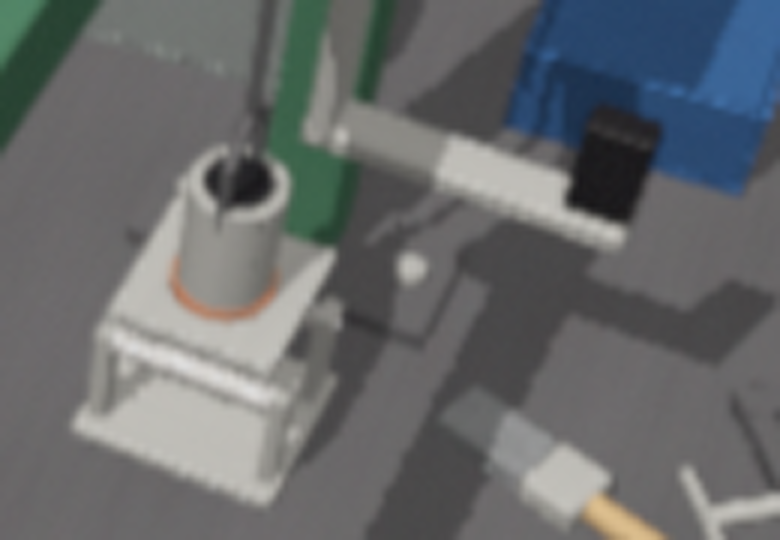

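View pics/c2.png

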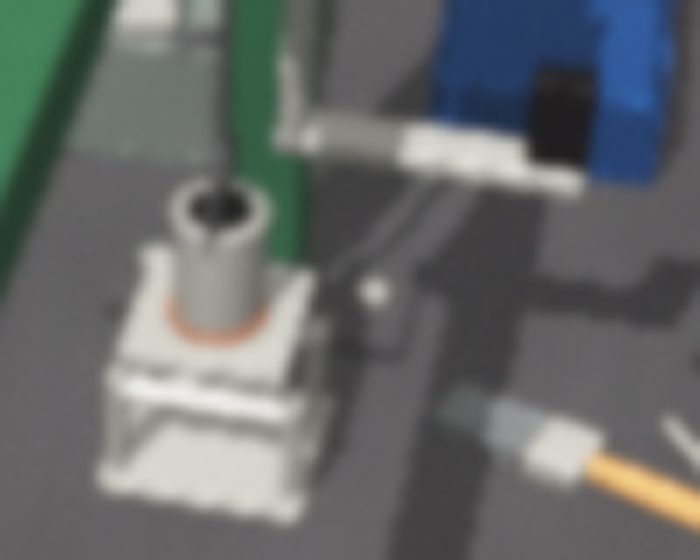

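The c1 crop puts the grip's top centre at about scene (368.8,81.3), and the pipe's mouth at scene (305,90.5) and side (281,119.7). The two holes and the grip agree: yaw ≈ -0.077, grip 0.189 m off the track, about 0.513 m to travel. Next I check the pipe and grasp.

```bash
cat >> h.py <<'E'
H=np.array([.6714,.2430]);yaw=-.077
gx=np.array([np.cos(yaw),np.sin(yaw)]);gy=np.array([-gx[1],gx[0]])
ROT=cv2.Rodrigues(np.c_[np.r_[gx,0],np.r_[-gy,0],[0,0,-1.]])[0].ravel()
E
python3 - <<'E'
from h import *
import pickle
from bench import ctrl,snapshot
d=pickle.load(open("d0.pkl","rb"));S,D=d["scene"],d["side"]
for s,u in((S,(305,90.5)),(D,(281.1,119.7))):
    p=onz(s,u,.193);r=p[:2]-H;print("pipe",p,"x",r@gx,"y",r@gy)
for s,u in((S,(368.8,81.3)),):
    p=onz(s,u,.335);r=p[:2]-H;print("griptop",p,r@gx,r@gy)
p,_=tri(S,(366.6,87),D,(329.6,106.2));r=p[:2]-H;print("grip",r@gx,r@gy)
print("cam",ray(S,(256,192))[0],ray(D,(256,192))[0])
G=H-.19*gx-.512*gy;E_=H-.19*gx
print(G,E_)
st=ctrl.state();P=st["tool_pos"]
t0=st["time_s"];ctrl.move_straight([P[0],P[1],.42],rate=.2);print("dur",ctrl.state()["time_s"]-t0)
ctrl.movep([*G,.42],ROT)
st=ctrl.state();print(st["time_s"],st["tool_pos"],st["joint_pos"])
print([ctrl.ik([*(G+k*.1*gy),.296],ROT) is not None for k in range(7)])
cv2.imwrite("pics/w1.png",snapshot("wrist")["color"][:,:,::-1])
E
```

```text
pipe [ 0.63373055 -0.28722397  0.193     ] x 0.0032290798189882827 y -0.5315505761103795
pipe [ 0.63265054 -0.29086222  0.193     ] x 0.002432140693721614 y -0.5352611264618063
griptop [ 0.4439989  -0.26059509  0.335     ] -0.18798878709353306 -0.5195955075586991
grip -0.18851907248884633 -0.5137171273346
cam [0.41461502 0.78023249 1.30618059] [0.46452083 1.04949781 1.33376034]
[ 0.44257792 -0.25286738] [0.48196298 0.25761555]
dur 1.0917000000000001
2.6917 [ 0.44231293 -0.25350322  0.41974633] [-5.42699718e-01  1.56519367e-01  1.32236302e+00 -4.63414635e-04
  1.66309105e+00  1.10577127e+00]
[True, True, True, True, True, True, True]
```

View pics/w1.png

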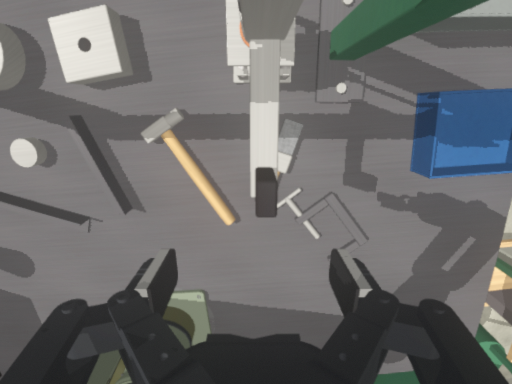

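The wrist view shows the grip's top at about (265,178). Its bar is vertical in the image, so the yaw is right. It sits about 8 mm towards -y of the finger centre, which matches the -0.520 estimate, so I'll grasp there.

```bash
python3 - <<'E'
from h import *
import pickle
from bench import ctrl,snapshot
s=snapshot("wrist");p=onz(s,(265,180),.335);r=p[:2]-H;print("grip",r@gx,r@gy)
G=H-.19*gx-.520*gy
ctrl.movep([*G,.42],ROT);ctrl.move_straight([*G,.297],rate=.12)
ctrl.grab(60)
st=ctrl.state();print(st["time_s"],st["tool_pos"],st["finger_gap"],st["grip_force"],st["ft_force"])
p=np.array(st["tool_pos"]);print("pos",(p[:2]-H)@gx,(p[:2]-H)@gy)
T=[]
for i in range(2):
    s=snapshot("scene");T.append((ctrl.state()["time_s"],s));
d=snapshot("side")
pickle.dump((T,d),open("d1.pkl","wb"));a=s["color"][60:150,265:395]
cv2.imwrite("pics/c3.png",np.hstack([cv2.resize(x,(390,300),interpolation=2) for x in (a,d["color"][90:180,250:367])])[:,:,::-1])
E
```

```text
grip -0.16902123830499358 -0.5238383867363682
4.825 [ 0.44200718 -0.2617403   0.29769763] 0.019002297177370037 60.774149894714355 [-1.78596086 -3.71167483  4.07867086]
pos -0.18988651518869562 -0.5208905353785159
```

View pics/c3.png

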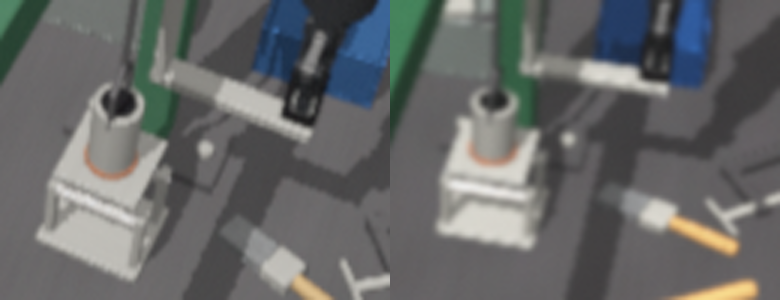

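The fingers hold the grip (gap 19 mm, 60 N), and the orange weld ring is visible in both views. I'll use the ring to track the swing. Now pull out of the nest and record it.

```bash
cat >> h.py <<'E'
RL=.430
def gpt(s_,z):  # world point at gantry (x=0, y rel. hole)
    return np.r_[H+s_*gy,z]
def ring(s,st,dev=.14):
    """ring's y relative to trolley y st, as swing angle (raw, with bias)"""
    K=np.array([[s["fx"],0,s["cx"]],[0,s["fy"],s["cy"]],[0,0,1.]])
    P=np.array([gpt(st-dev,.12),gpt(st+dev,.12)])
    uv=cv2.projectPoints(P,np.array(s["rvec"]),np.array(s["tvec"]),K,np.array([s["k1"],0,0,0,0.]))[0][:,0]
    hsv=cv2.cvtColor(s["color"],cv2.COLOR_RGB2HSV)
    m=cv2.inRange(hsv,(3,70,60),(17,255,255));z=np.zeros_like(m)
    cv2.line(z,tuple(map(int,uv[0])),tuple(map(int,uv[1])),255,36);m&=z
    n,l,sta,c=cv2.connectedComponentsWithStats(m,connectivity=8)
    if n<2: return np.nan,0
    # all pixels near the largest component
    i=1+np.argmax(sta[1:,4]);ys,xs=np.nonzero(m);k=np.hypot(xs-c[i][0],ys-c[i][1])<14
    w=hsv[ys[k],xs[k],1].astype(float);u=(np.average(xs[k],weights=w),np.average(ys[k],weights=w));th=0
    for _ in range(4):
        p=onz(s,u,.55-RL*np.cos(th));th=np.arcsin(((p[:2]-H)@gy-st)/RL)
    return th,k.sum()
W=2*np.pi/1.27
def fit(t,th,t0):
    A=np.c_[np.ones(len(t)),np.cos(W*(t-t0)),np.sin(W*(t-t0))]
    c=np.linalg.lstsq(A,th,rcond=None)[0];return c,np.std(th-A@c)
E
cat > r.py <<'E'
from h import *
from bench import ctrl,snapshot
def pos():
    p=np.array(ctrl.state()["tool_pos"]);return (p[:2]-H)@gy
def now(): return ctrl.state()["time_s"]
def go(s_,rate):
    a=now();ctrl.move_straight([*(H-.19*gx+s_*gy),.297],rate=rate,orientation=ROT);return a,now()
def watch(n,cam="scene"):
    t,th,N=[],[],[]
    s_=pos()
    for _ in range(n):
        t.append(now());s=snapshot(cam);a,k=ring(s,s_);th.append(a);N.append(k)
    return np.array(t),np.array(th),N,s,s_
E
python3 - <<'E'
from r import *
import pickle
T,d=pickle.load(open("d1.pkl","rb"))
r=[ring(x,-.5209) for _,x in T];print(r,ring(d,-.5209))
assert r[0][1]>4 and abs(r[0][0])<.2
print("go",go(-.5209+.17,.05))
t,th,N,s,s_=watch(26)
print(s_,np.round(t[:2],3),np.round(th,3),N)
print(fit(t,th,t[-1]+.05),t[-1]+.05)
cv2.imwrite("pics/s2.png",s["color"][:,:,::-1]);print(ctrl.state()["finger_gap"])
E
```

```text
[(np.float64(0.026380916329443872), np.int64(34)), (np.float64(0.02817748568315123), np.int64(34))] (np.float64(0.024821782867444835), np.int64(18))
go (4.975, 8.5083)
-0.35146776989977674 [8.508 8.558] [-0.011  0.031  0.075  0.117  0.153  0.181  0.202  0.213  0.209  0.2
  0.179  0.145  0.104  0.066  0.026 -0.02  -0.06  -0.094 -0.121 -0.14
 -0.142 -0.142 -0.125 -0.103 -0.068 -0.031] [np.int64(37), np.int64(39), np.int64(37), np.int64(43), np.int64(37), np.int64(40), np.int64(40), np.int64(41), np.int64(42), np.int64(42), np.int64(36), np.int64(38), np.int64(37), np.int64(42), np.int64(35), np.int64(39), np.int64(40), np.int64(39), np.int64(39), np.int64(40), np.int64(39), np.int64(40), np.int64(37), np.int64(39), np.int64(38), np.int64(39)]
(array([ 0.03375875, -0.02010347,  0.17744013]), np.float64(0.0015295563721391954)) 9.808300000000001
0.019510546806612804
```

View pics/s2.png

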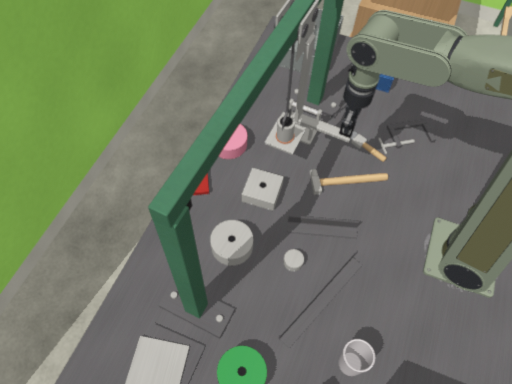

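Step 1 is done: the pin is out past the bar and the grip is still held. The swing amplitude is 0.178 rad, the fit residual is 1.5 mrad, and the ring bias is about 0.03. Now I cancel the swing with a short forward move at its peak, then travel slowly on to the block and look again.

```bash
cat >> r.py <<'E'
def cancel(c,t0,T=.4,F=.9,lag=.03,sign=1):
    amp=np.hypot(c[1],c[2]);D=sign*amp*.402/F
    ph=np.arctan2(sign*c[2],sign*c[1])
    tp=t0+ph/W;ts=tp-T/2-lag;n=now()
    while ts<n+.005: ts+=1.27
    ctrl.wait(ts-n);n=now();s_=pos();x=go(s_+D,abs(D)/T)
    return dict(ts=ts,started=n,end=x[1],D=D,tm=ts+T/2+lag)
E
python3 - <<'E'
from r import *
c=np.array([.0338,-.0201,.1774]);t0=9.8083
print(now(),cancel(c,t0))
t,th,N,s,s_=watch(22);c1,e=fit(t,th,t[0]);print("after",s_,c1,e,t[0],now())
print("go",go(-.004,.07))
t,th,N,s,s_=watch(22);c2,e=fit(t,th,t[-1]+.05);print("end",s_,c2,e,np.hypot(*c2[1:]),t[-1]+.05,now(),min(N))
cv2.imwrite("pics/s3.png",s["color"][:,:,::-1])
E
```

```text
9.8083 {'ts': np.float64(9.918604371896949), 'started': 9.9167, 'end': 10.4667, 'D': np.float64(0.07974566307399487), 'tm': np.float64(10.148604371896948)}
after -0.2691156008792439 [0.0310818  0.02792417 0.01275389] 0.0015951503683708434 10.4667 11.5667
go (11.5667, 15.5333)
end -0.004468453586116139 [0.03191468 0.00856319 0.03529191] 0.000854693128879362 0.03631593432550509 16.633300000000002 16.6333 43
```

View pics/s3.png

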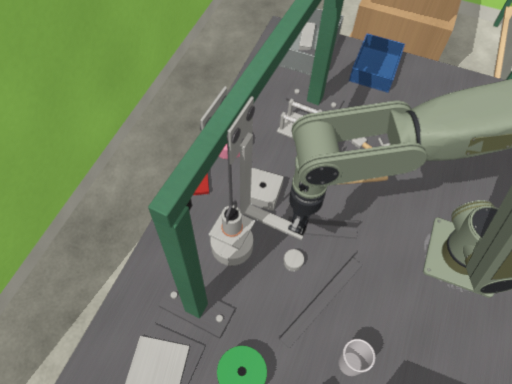

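The bracket now hangs over the round block at about (232,228), with the grip still held. The residual swing is 0.036 rad. The earlier residual implies lag ≈ 0 and F ≈ 0.965. I'll cancel it with a +/- pair of half moves so the position doesn't change, then check the position in both views.

```bash
python3 - <<'E'
from r import *
import pickle
c=np.array([0,.00856,.03529])/2;t0=16.6333
for sg in(1,-1): print(cancel(c,t0,T=.3,F=.97,lag=0.,sign=sg))
t,th,N,s,s_=watch(24);c1,e=fit(t,th,t[-1]+.05);print("after",s_,c1,e,np.hypot(*c1[1:]),now())
d=snapshot("side");pickle.dump((s,d,c1,t[-1]),open("d2.pkl","wb"))
a=cv2.resize(s["color"][195:270,195:275],(400,375),interpolation=2);b=cv2.resize(d["color"][195:270,210:290],(400,375),interpolation=2)
cv2.imwrite("pics/c4.png",np.hstack([a,b])[:,:,::-1]);print(ring(d,s_))
E
```

```text
{'ts': np.float64(16.75270076247796), 'started': 16.75, 'end': 17.1833, 'D': np.float64(0.0075247202863014265), 'tm': np.float64(16.90270076247796)}
{'ts': np.float64(17.38770076247796), 'started': 17.3917, 'end': 17.8417, 'D': np.float64(-0.0075247202863014265), 'tm': np.float64(17.537700762477957)}
after -0.003381803945854755 [0.03032331 0.00153203 0.00257186] 0.0010797048877948944 0.002993590522521002 19.0417
(np.float64(0.03488938517301285), np.int64(36))
```

View pics/c4.png

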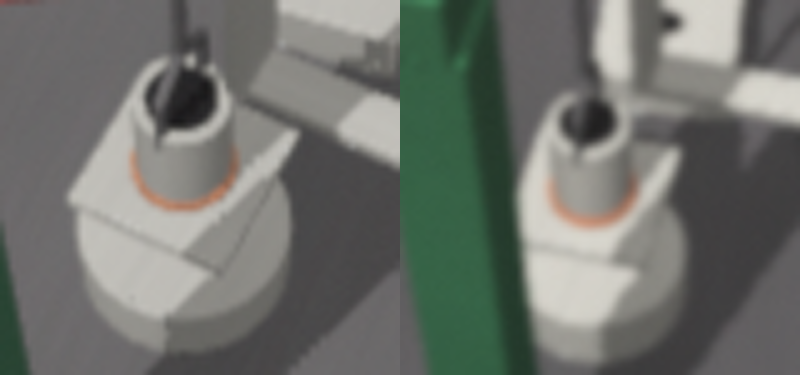

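The swing is down to 3 mrad. In the left crop the plate corners are at (68,200), (220,272) and (300,130), and the pipe's mouth is centred at (183,100). In the right crop the mouth is at (189,122). From these I get the bracket's position against the hole.

```bash
python3 - <<'E'
from h import *
import pickle
s,d,_,_=pickle.load(open("d2.pkl","rb"))
f=lambda x,y,ox,oy:(ox+x/5-.4,oy+y/5-.4)
g=lambda p:np.round([(p[:2]-H)@gx,(p[:2]-H)@gy,p[2]],4)
for n,u in(("L",(68,200)),("F",(220,272)),("R",(300,130))): print(n,g(onz(s,f(*u,195,195),.116)))
a,b=f(183,100,195,195),f(189,122,210,195)
print("mouth",g(onz(s,a,.198)),g(onz(d,b,.198)),g(tri(s,a,d,b)[0]))
E
```

```text
L [0.0509 0.0456 0.116 ]
F [-0.0477  0.0455  0.116 ]
R [-0.0478 -0.0563  0.116 ]
mouth [ 0.0006 -0.004   0.198 ] [-0.0005 -0.0071  0.198 ] [-0.0034  0.0026  0.212 ]
```

Plate centre and mouth both read about -5 mm along the track from the hole. Shift +5 mm slowly, release, retreat and check.

```bash
python3 - <<'E'
from r import *
s0=pos();print(s0,go(s0+.005,.005/1.27))
ctrl.let_go();s1=pos();p=ctrl.state()["tool_pos"]
ctrl.move_straight([p[0],p[1],.44],rate=.12)
ctrl.wait(.5)
t,th,N,s,s_=watch(26);c1,e=fit(t,th,t[-1]+.05);print("after",s1,s_,c1,e,np.hypot(*c1[1:]),now(),ctrl.state()["ft_force"])
cv2.imwrite("pics/s5.png",s["color"][:,:,::-1])
E
```

```text
-0.0033937502288417104 (19.0917, 20.7667)
after 0.0016588654012699988 0.0016498409409626616 [ 0.02977819  0.00577581 -0.00681029] 0.0010200321176888373 0.00892972762111444 24.5583 [-0.25772915 -0.4405222  -0.66250108]
```

View pics/s5.png

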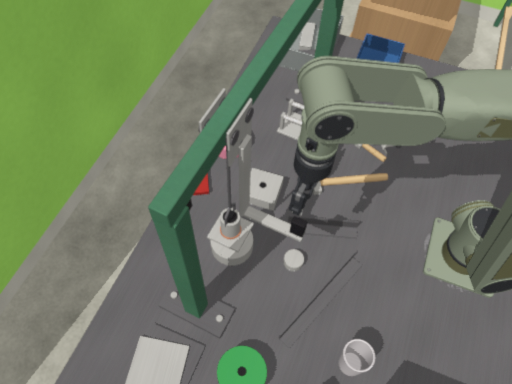

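The grip is free with the gripper above it. The bracket hangs over the round block with a residual swing of 0.009 rad (about 4 mm at the pin), and the trolley stayed put.

```bash
python3 -c "
from bench import ctrl
ctrl.wait(2.5);print(ctrl.job_done(),ctrl.state()['time_s'])"
```

```text
the job is handed in; nothing more can be done
the job is handed in; nothing more can be done
```

I handed the job in at about 27 s: the bracket hangs within a few mm of the round block's hole by camera measurement, with about 0.009 rad of swing left and the grip released, but the hand-in call returned no verdict.

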